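# Nip a battery cell in its cam clamp

## Robot

A 6-joint arm with a two-finger parallel gripper is mounted at the origin on the work surface. World frame = base frame: x ahead of the robot, y to its left, z up, the work surface at z = 0. Lengths are in mm, angles in rad, forces in N, time in s.
With the tool pointing down it reaches from about 350 to 950 mm from the base axis. Payload 17.4 kg.
Tool frame: the origin (TCP) lies between the finger pads; the fingertips stand 14 mm ahead of it and the grasp point (between the pads) lies 5 mm behind it; x points along the fingers, y is the direction in which the jaws open and shut, and the axes are right-handed (so a half turn about x gives the same grasp; the last joint's range is limited). The gripper opens to 93 mm and grips with 3 to 60 N. Pads are 15 mm wide; open, the fingers measure 128 mm over their backs; the gripper's body (75 mm by 188 mm) begins 65 mm behind the grasp point.
Start: joints at [-0.038, 0.116, 1.442, -0, 1.584, -0.038], TCP at [675.006, -0.009, 232.646] pointing down, gripper open.
Joint ranges: [-2.83, 2.83], [-0.83, 2.19], [0.07, 2.5], [-1.14, 4.28], [0.01, 3], [-2.97, 2.97]. Speed limits (rad/s): [1.89, 1.89, 2.22, 3.14, 3.14, 3.14].

## Interface

Orientations are given as [roll, pitch, yaw] about the fixed x, y, z axes, in that order (R = Rz(yaw) Ry(pitch) Rx(roll)).
In Python, from rig import robot, camera gives the robot as it stands. The module is installed in compiled form; this text tells all that it offers.
- The arm moves only by the tool move_arm, never from a script. Its argument "series" is a list that holds one entry, the list of rows, each a list of 7 numbers: the turn, a rotation vector about the tool's x, y, z in rad, then the shift along the tool's x, y, z in cm, then the closure, from 0 (fully open) to 1 (shut). A call has 1 to 5 rows; each row shifts and turns the commanded pose from where the row before left it, along the tool's axes as they then stand; what a row does not reach is not made up. A row lasts 1/12 s, in which the tool goes at most 41.7 mm and 7.16 degrees, less where a joint would pass 70% of its speed; a pose out of reach is approached as far as the arm can. A call with a gripper value outside its range is refused whole. The fingers move at their own pace and stop on an object; "force" is the grip in N (left out, the last holds). Time passes only in rows, so rows that do not move let the fingers close. It gives the time, the measured TCP pose, the force and the opening at its end, in the units of the state.
- robot.get_state(): the state, without advancing time (a new reading comes with each control period).
- camera(name): name is "scene" or "side" or "wrist"; returns a dict with "frame" (384x512x3 uint8, blue, green, red), "range_z" (384x512 float32, mm along the optical axis (not along the pixel's ray), 0 where there is no reading), "vfov" (degrees; the focal length in pixels is half the picture's height over the tangent of half this angle, whatever the lens; pixels are square), "cx", "cy" (the principal point, pixels), "R" (3x3) and "t" (3): a world point X has camera coordinates R X + t. Camera axes: x right, y down, z forward; pixel columns grow to the right and rows downward; lengths in mm; the calibration is good to about 2 mm. A picture is of the moment at which its call begins.
- robot.sign_off(): hands the job in, once; it reports no verdict.
The state is a dict: "time_s": time; "joint_pos": joint angles; "joint_vel": joint speeds; "tau": joint torques, N m; "tcp_pos": TCP position; "tcp_rot": TCP orientation; "wrist_force": force on the tool from outside, world axes, zero at the start; "ft_torque": the same for the moment, N m; "grip_width": finger opening in mm.
Only numpy, scipy, OpenCV 4.12 (cv2) and the standard library are available. Lean on these libraries where they do the work, as an engineer would, in place of code of your own. Each camera call takes 0.05 s, during which the arm holds its last target. There are 200 camera calls.

## Task

One of the two cam clamps on the bench holds the rectangular battery cell, the other a round one. Turn the lever of the clamp with the rectangular cell just far enough to take up the gap, so that the cam nips the cell against the spring jaw and the jaw has given by about 5 mm; overrunning, so that the jaw is pushed in by more than 10 mm even for a moment, spoils the cell. Let go of the lever there, and leave the other clamp's lever as it is.

Things in the scene. Friction and masses are not known exactly. Their poses are not given: they have to be found in the camera images.
- clamp: The clamp with the rectangular cell: fixed aluminium base plate 185 x 115 x 12 mm, steel cam and lever at one end, spring jaw before a grey block at the other, cell between in a railed channel (centre line y = -14 mm). Origin: on the lever's vertical pivot axis, at bench level. x: from cam to jaw, the way the cam pushes, within 0.3 rad of straight ahead; z up. Stands on the left or right of the bench.
- knob (a point): Middle of the upright white grip on that clamp's lever: a round post 18 mm in diameter, fixed on the lever, 51 to 97 mm above the bench (this point 75 mm up, 90 mm from the pivot axis). The flat steel lever arm lies below it, 41 to 51 mm up. It needs 3 to 6 N to move and stays where it is left. From its start it swings round the clamp's -x end.
- lever (a joint): Angle t of that lever in rad; starts at 0 to 0.35, grows counter-clockwise seen from above, which tightens. The lever points 110 degrees + t counter-clockwise from the clamp's x. The cam is a disc of 28 mm radius, its face 28 - 16 cos(t) mm ahead of the pivot. The jaw's face rests 58 to 69 mm ahead of the pivot, so the right t is about 1.1 to 2.0, differing each time; the end stop is at 2.6.
- jaw (a joint): How far that clamp's spring jaw is pushed in along the clamp's +x, in m: 0 at rest, 0.016 at its end. The jaw is a steel plate 76 mm wide, 40 mm high, 10 mm thick; 20 mm of open space with two springs lies between it and the grey block behind when at rest, and narrows as it gives. It takes 2 N to start it, plus 0.5 N per mm.
- cell: Rectangular battery cell: aluminium can 40 mm (its x, along the clamp's x) x 80 mm (y) x 68 mm high with two flat terminals on its black top, loose, standing in the channel on the base plate with some millimetres of play. Origin: centre of its underside, 12 mm above the bench.
- knob_b (a point): The same grip point on the lever of the other clamp, which is built alike but holds an upright round cell 46 mm in diameter and 80 mm tall. Not to be moved.
Things that resemble listed ones, but are neither listed nor needed, are in the scene too. Leave any orange or turquoise look-alike of the clamp alone.

How it is judged (in metres and radians):
At the end, for the whole second after the job is handed in: The spring jaw of the rectangular cell's clamp is pushed in by 1.5 to 10 mm and at rest, with the cell standing upright (within 8 degrees) and square (within 10 degrees) on the clamp's base plate (value of joint jaw between 0.0015 and 0.01 m and angle between cell's own z axis and vertical below 0.15 rad and angle between the x axis of cell and the x axis of clamp, either way round below 0.17 rad and z of cell in the frame of clamp below 0.02 m and linear speed of cell below 0.01 m/s and velocity of joint jaw below 0.01 m/s); the robot touches nothing.
It fails at once if the jaw is pushed in by more than 11 mm (overrun) (value of joint jaw above 0.011 m).
It fails at once if the other clamp's knob is moved by more than 20 mm (distance of knob_b from where it was at the start of the episode above 0.02 m).
It also fails if it takes over 42 s, if anything falls off the work surface, if the arm or the gripper's body presses on something with over 40 N, if the wrist force passes 120 N, or if a joint passes its speed limit or range.

## Working session

There is one attempt and no reset: what is moved stays moved. The work goes in short steps, Python scripts to look and compute and a tool call to move; the robot and the scene stay as the last step left them, time stands still between calls to the robot, and variables do not carry over. Pictures are saved under pics/ and viewed, about 8 in all and at most 12, crops included, and the job is handed in when it is done.

Besides the shell and the picture viewer there is one more tool, called after "Request:" by a JSON object that holds its "name" and its "arguments", one argument or row to a line. move_arm: Moves the arm, as the interface text tells. Its arguments: {"type":"object","properties":{"series":{"type":"array","items":{"type":"array","items":{"type":"array","items":{"type":"number"}}}},"force":{"type":"number"}},"required":["series"]}

```bash
mkdir -p pics
cat > h.py <<'E'
import numpy as np, cv2
from rig import robot, camera
def f(c): return c["frame"].shape[0]/2/np.tan(np.radians(c["vfov"])/2)
def pts(c):
    z=c["range_z"]; v,u=np.mgrid[:z.shape[0],:z.shape[1]]
    P=np.stack([(u-c["cx"])/f(c)*z,(v-c["cy"])/f(c)*z,z],-1)
    return (P-c["t"])@c["R"]   # R^T (P-t)
def proj(c,X):
    p=c["R"]@np.asarray(X,float)+c["t"]; return p[:2]/p[2]*f(c)+[c["cx"],c["cy"]]
def save(c,n): np.savez(n,**c)
def load(n): return {k:v for k,v in np.load(n).items()}
E
python3 - <<'E'
from h import *
for n in ["scene","side"]:
    c=camera(n); save(c,n+"0.npz"); cv2.imwrite(f"pics/{n}0.png",c["frame"])
    print(n,c["vfov"],c["cx"],c["cy"],-c["R"].T@c["t"],c["R"].round(2).tolist())
print(robot.get_state())
E
```

```text
scene 56.943131793169016 261.5338094400844 190.3189147780817 [1148.8163142  -373.8724812   680.10697587] [[0.31, 0.95, -0.01], [0.58, -0.2, -0.79], [-0.75, 0.24, -0.62]]
side 44.58778878337117 254.95936591904965 191.89618105439075 [  -11.8048788  -1084.7401573    837.09571006] [[0.89, -0.45, -0.02], [-0.28, -0.51, -0.81], [0.36, 0.73, -0.58]]
{'time_s': 0.1, 'joint_pos': array([-3.78173972e-02,  1.16431928e-01,  1.44219301e+00,  5.82721445e-06,
        1.58401596e+00, -3.78270378e-02]), 'joint_vel': array([-0.00098961, -0.00196204, -0.00095414, -0.00113903,  0.00127872,
       -0.00069136]), 'tau': array([ 3.09313356e-03, -7.22894382e+01, -6.23865938e+01,  7.81798759e-02,
        2.28431396e-02, -1.37065126e-04]), 'tcp_pos': array([ 6.74827445e+02, -1.24637383e-02,  2.31986493e+02]), 'tcp_rot': array([-1.61418192,  1.56974807,  3.09821678]), 'wrist_force': array([ 1.10856976, -0.36047205, -0.84250081]), 'ft_torque': array([-0.02475483,  0.05262057,  0.01921574]), 'grip_width': 92.79510487693207}
```

View pics/scene0.png

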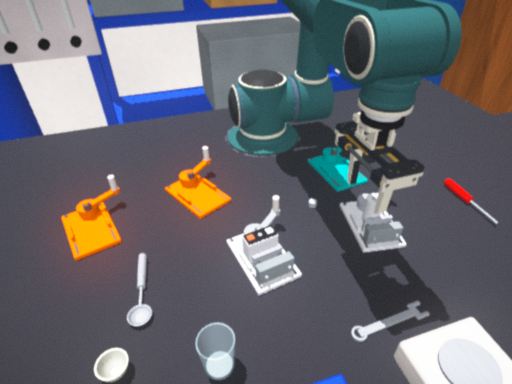

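View pics/side0.png

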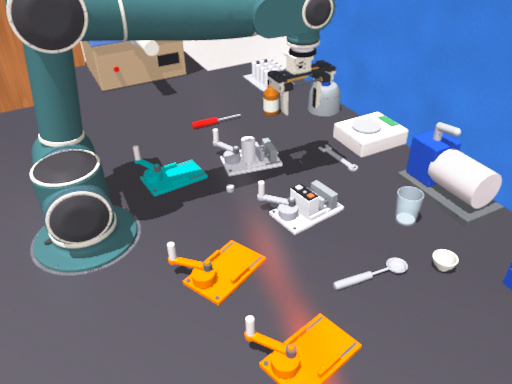

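Candidates, scene pixels: aluminium clamp with rectangular cell at (262,258), knob (276,204); aluminium clamp with round cell (375,220); orange (90,230) and (198,190); turquoise (338,168). By the description I choose the one at (262,258). Next I check it in a close crop and measure it.

Run:
```python
from h import *
a,b=load("scene0.npz"),load("side0.npz")
for n,c,k in (("scene",a,(276,204)),("side",b,(262,188))):
    P=pts(c); u,v=k
    w=P[v-14:v+20,u-12:u+13]; m=(w[...,2]>54)&(w[...,2]<105)
    q=w[m]; print(n,"knob region n",m.sum(),np.median(q,0).round(1))
    for lo in range(40,105,8):
        s=w[(w[...,2]>=lo)&(w[...,2]<lo+8)]
        if len(s): print(lo,len(s),s.mean(0).round(1))
# plate: height 9..15
A=[]
for c,(u0,v0,u1,v1) in ((a,(215,215,315,300)),(b,(255,170,350,235))):
    P=pts(c)[v0:v1,u0:u1].reshape(-1,3); m=(P[:,2]>7)&(P[:,2]<16); q=P[m]
    print(len(q),cv2.minAreaRect(q[:,:2].astype(np.float32))); A.append(P)
A=np.vstack(A); 
# top of cell ~80
for lo,hi in ((74,86),(48,56),(16,70)):
    q=A[(A[:,2]>lo)&(A[:,2]<hi)]; print(lo,hi,len(q),cv2.minAreaRect(q[:,:2].astype(np.float32)),np.median(q,0))
cr=np.hstack([cv2.resize(a["frame"][185:305,205:325],(400,400),interpolation=3),cv2.resize(b["frame"][150:250,245:345],(400,400),interpolation=3)])
cv2.imwrite("pics/crop0.png",cr)
```

```text
scene knob region n 100 [ 485.1 -125.1   78.9]
40 29 [ 501.  -138.2   45.7]
48 96 [ 496.7 -139.3   49.9]
56 14 [ 484.9 -124.6   60.1]
64 16 [ 485.3 -124.7   67.9]
72 18 [ 484.8 -124.5   75.8]
80 17 [ 484.7 -125.2   84.7]
88 28 [ 481.6 -122.8   93.7]
96 3 [ 483.9 -122.9   96.4]
side knob region n 100 [ 474.8 -126.6   78.3]
40 26 [ 481.3 -136.9   45.3]
48 73 [ 487.6 -137.7   51.6]
56 14 [ 474.3 -126.4   58.9]
64 16 [ 473.8 -126.5   67.9]
72 14 [ 474.5 -125.9   75.9]
80 13 [ 474.6 -126.2   83.7]
88 15 [ 475.3 -125.    92.2]
96 20 [ 476.4 -122.7   97.9]
826 ((587.1141357421875, -195.98397827148438), (186.2882537841797, 114.71014404296875), 9.168212890625)
580 ((579.0905151367188, -148.2631378173828), (229.8721923828125, 213.08770751953125), 8.974639892578125)
74 86 577 ((546.9046020507812, -165.52005004882812), (71.79427337646484, 168.01089477539062), 38.85060501098633) [ 574.13027112 -197.72322193   76.54277501]
48 56 815 ((565.6115112304688, -183.30828857421875), (113.32295227050781, 215.22840881347656), 82.703857421875) [ 608.97510575 -183.57321868   52.15837459]
16 70 3240 ((571.9989013671875, -174.00662231445312), (192.5952606201172, 156.11216735839844), 10.57919692993164) [ 600.95833675 -200.34594561   46.24965388]
```

View pics/crop0.png

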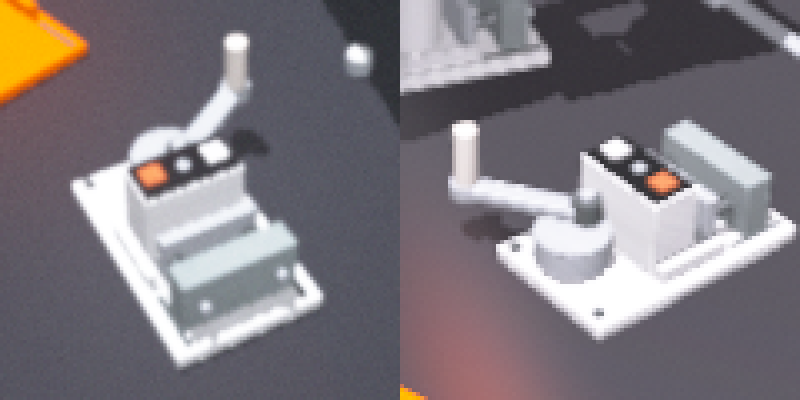

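Crop confirms it: black-topped rectangular cell, lever with white grip upper right. Now clamp frame and jaw numbers.

Run:
```python
from h import *
a,b=load("scene0.npz"),load("side0.npz")
yaw=np.radians(9.1); ex=np.array([np.cos(yaw),np.sin(yaw)]); ey=np.array([-ex[1],ex[0]])
O=np.array([587.1,-196.0])
for n,c,(u0,v0,u1,v1) in (("scene",a,(210,190,315,300)),("side",b,(250,165,350,240))):
    P=pts(c)[v0:v1,u0:u1].reshape(-1,3); F=c["frame"][v0:v1,u0:u1].reshape(-1,3)
    L=np.c_[(P[:,:2]-O)@ex,(P[:,:2]-O)@ey,P[:,2]]
    print(n)
    q=L[(L[:,2]>9)&(L[:,2]<15)&(abs(L[:,0])<110)&(abs(L[:,1])<75)]; print("plate",np.percentile(q,[1,99],0).round(1).tolist())
    def st(nm,m):
        q=L[m]; print(nm,len(q),np.percentile(q,[2,50,98],0).round(1).tolist() if len(q) else "")
    inx=(abs(L[:,1])<60)
    st("celltop",(L[:,2]>75)&inx&(L[:,0]>-45)&(L[:,0]<60))
    # orange terminal
    for lo in range(16,84,4):
        m=(L[:,2]>=lo)&(L[:,2]<lo+4)&inx&(L[:,0]>-95)&(L[:,0]<95)
        h,_=np.histogram(L[m,0],np.arange(-92,96,6)); print(lo,h)
    dark=(F.max(1)<120)&(L[:,2]>48)&(L[:,2]<75)&(L[:,0]<-35)
    st("hub",(L[:,2]>52)&(L[:,2]<78)&(L[:,0]<-40)&(L[:,1]<45)&(L[:,0]>-90)); st("dark",dark)
s=robot.get_state()
from scipy.spatial.transform import Rotation as R
print(R.from_euler("xyz",s["tcp_rot"]).as_matrix().round(3))
# other clamp's knob
for n,c,(u,v) in (("side",b,(216,138)),):
    w=pts(c)[v-12:v+14,u-8:u+9]; m=(w[...,2]>54)&(w[...,2]<100); print("knob_b",np.median(w[m],0))
```

```text
scene
plate [[-90.4, -56.5, 9.0], [92.4, 56.1, 14.4]]
celltop 207 [[-27.6, -35.8, 75.1], [-10.1, -1.8, 76.3], [6.2, 36.4, 80.0]]
16 [ 0  0  0  0  0  0  0  0  0  0  0  2  2  2  2  5  3  2  1  1  3  0  0  0
  0  1  1 36  3  0  0]
20 [ 0  0  0  0  0  0  0  0  0  0  3  3  4  5  8  4  7  5  5  6  7  0  0  0
  1  3  1 28  2  0  0]
24 [ 0  0  0  0  0  0  0  0  0  0  0  7  5  5  4  7  6  5  8  8  4  0  0  0
  1  0  0 27  1  0  0]
28 [ 0  0  0  0  0  0  0  0  0  0  1  0  1  2  1  1  5  1  0  1 17  0  0  0
  1  2  1 32  3  0  0]
32 [ 0  0  0  2  1  0  0  0  0  0  1  1  0  0  1  2 10  0  0  2 22  1  0  0
  1  2  2 29  4  7  0]
36 [ 6 18 26 21 13  0  0  0  0  0  1  1  1  1  1  0 28  0  0  1 31  8  0  0
  0  0  2 37 14  5  0]
40 [ 0  0  3  0  0  0  0  0  0  0  1  1  2  1  1  1 31  2  0  2 35  7  3  0
  2  1  2 37  3  1  0]
44 [ 0  0  1  4  3  5  0  0  0  0  1  2  1  1  0  1 34  1  0  1 31  0  0  0
  1  1  2 38  6  0  0]
48 [ 0  2  6 10 18 12  6  0  0  0  1  1  1  2  2  1 35  1  8 24 41  0  0  1
  1  2  0 35  0  0  0]
52 [ 0  0  0  0  0  1  1  1  0  0  0  1  1  1  1  1 37  2  0 34 29  0  0  5
 23 
[... 2097 characters left out ...]
 0  0  0  0  0  0  0
  0  0  0  0  0  0  0]
68 [ 0  0  0  0  0  0  0  0  0 20  9  2  1  4  2  3  1  0  0  0  0  0  0  0
  0  0  0  0  0  0  0]
72 [ 0  0  0  0  0  0  0  0  0 18 13  8  7  2  5  6  3  0  0  0  0  0  0  0
  0  0  0  0  0  0  0]
76 [ 0  0  0  0  0  0  0  0  0  7 29 29 19 21 17 29  5  0  0  0  0  0  0  0
  0  0  0  0  0  0  0]
80 [ 0  0  0  0  0  0  0  0  0  1  3  8 16 12  7  1  0  0  0  0  0  0  0  0
  0  0  0  0  0  0  0]
hub 57 [[-74.3, 5.6, 52.3], [-55.0, 15.2, 57.2], [-43.1, 41.6, 65.5]]
dark 16 [[-58.0, 5.3, 48.5], [-52.5, 7.0, 52.3], [-43.8, 12.4, 57.5]]
[[-0.001  1.     0.   ]
 [ 0.     0.    -1.   ]
 [-1.    -0.001 -0.   ]]
knob_b [484.04013592 223.99692201  77.45109797]
```

```bash
cat >> h.py <<'E'
yaw=np.radians(9.1); ex=np.array([np.cos(yaw),np.sin(yaw)]); ey=np.array([-ex[1],ex[0]])
piv=np.array([534.0,-190.3])
def loc(c):
    P=pts(c); d=P[...,:2]-piv; return np.stack([d@ex,d@ey,P[...,2]],-1)
def jaw(c):
    "x in the clamp frame (approx) from scene camera: cell +x face, jaw back face, jaw top, block back, block top"
    L=loc(c)[190:300,210:315].reshape(-1,3); x,y,z=L.T
    def g(nm,m): print(nm,m.sum(),np.percentile(x[m],[5,50,95]).round(1))
    w=abs(y+14)<34
    g("cell+x",w&(z>56)&(z<72)&(x>45)&(x<80)); g("jawback",w&(z>30)&(z<48)&(x>68)&(x<90))
    g("jawtop",w&(z>50.5)&(z<55)&(x>58)&(x<95)); g("blocktop",w&(z>55)&(z<60)&(x>85)); g("blockback",w&(z>25)&(z<50)&(x>110)&(x<135))
E
python3 -c "
from h import *
c=load('scene0.npz'); jaw(c)
L=loc(c); m=(L[...,2]>75)&(L[...,2]<85)&(L[...,0]<70)&(L[...,0]>0)&(abs(L[...,1])<70); print(cv2.minAreaRect(L[m][:,:2].astype(np.float32)))
q=L[(abs(L[...,2]-12)<3)&(abs(L[...,0]-50)<110)&(abs(L[...,1]+14)<75)]; print(np.percentile(q,[.5,99.5],0))
"
```

```text
cell+x 117 [58.3 60.  61.7]
jawback 129 [81.1 82.7 87.2]
jawtop 120 [59.3 77.  83. ]
blocktop 211 [105.5 115.4 125.9]
blockback 192 [125.3 126.6 132.9]
((41.138214111328125, -13.330520629882812), (36.34684371948242, 75.8921127319336), 0.9564991593360901)
[[-39.61420621 -70.72728589   9.01821274]
 [144.08675062  43.08936693  14.75501729]]
```

Request:
{"name": "move_arm", "arguments": {
  "series": [
    [[0, 0, 0, 1.2, -2.4, 1.5, 0.57], [0, 0, 0, 1.2, -2.4, 1.5, 0.57], [0, 0, 0, 1.2, -2.4, 1.5, 0.57], [0, 0, 0, 1.2, -2.4, 1.5, 0.57], [0, 0, 0, 1.2, -2.4, 1.5, 0.57]]
  ],
  "force": 10
}}

```text
time_s: 0.52
tcp_pos: [553.6, -75.4, 171.6]
tcp_rot: [-1.71, 1.57, 3.002]
wrist_force: [0.6, -0.5, 1.1]
grip_width: 63.9
```

Request:
{"name": "move_arm", "arguments": {
  "series": [
    [[0, 0, 0, 1.2, -2.4, 1.5, 0.57], [0, 0, 0, 1.2, -2.4, 1.5, 0.57], [0, 0, 0, 1.2, -2.4, 1.5, 0.57], [-0.1, 0, 0, 0, 0, 0, 0.57], [-0.1, 0, 0, 0, 0, 0, 0.57]]
  ]
}}

```text
time_s: 0.93
tcp_pos: [481.6, -120.6, 135.9]
tcp_rot: [-1.995, 1.57, 2.92]
wrist_force: [1.1, 0.6, 0.4]
grip_width: 40.3
```

Request:
{"name": "move_arm", "arguments": {
  "series": [
    [[-0.12, 0, 0, 0, 0, 0, 0.57], [-0.12, 0, 0, 0, 0, 0, 0.57], [-0.12, 0, 0, 0, 0, 0, 0.57], [-0.12, 0, 0, 0, 0, 0, 0.57], [0, 0, 0, 0, 0, 0, 0.57]]
  ]
}}

```text
time_s: 1.35
tcp_pos: [482.8, -120.0, 136.4]
tcp_rot: [-2.477, 1.57, 2.921]
wrist_force: [-0.3, 0.3, -0.7]
grip_width: 39.9
```

```bash
cat >> h.py <<'E'
from scipy.spatial.transform import Rotation as Ro
def tool(d,s=None):
    s=s or robot.get_state(); return (Ro.from_euler("xyz",s["tcp_rot"]).inv().apply(d)/10).round(2)
def psi(s): 
    m=Ro.from_euler("xyz",s["tcp_rot"]).as_matrix(); return np.degrees(np.arctan2(m[1,1],m[0,1]))
E
python3 - <<'E'
from h import *
s=robot.get_state(); print(s["tcp_pos"],psi(s),s["joint_pos"].round(2))
c=camera("wrist"); P=pts(c); hsv=cv2.cvtColor(c["frame"],cv2.COLOR_BGR2HSV)
m=(P[...,2]>90)&(P[...,2]<103)&(c["range_z"]>0)&(np.linalg.norm(P[...,:2]-[478,-121],axis=-1)<25)
print(m.sum(),P[m].mean(0),cv2.minEnclosingCircle(P[m][:,:2].astype(np.float32)) if m.any() else "")
m=(P[...,2]>54)&(P[...,2]<70)&(np.linalg.norm(P[...,:2]-piv,axis=-1)<16); print("hub",m.sum(),P[m].mean(0), cv2.minEnclosingCircle(P[m][:,:2].astype(np.float32)) if m.any() else "")
print(proj(c,[478,-121,97]),proj(c,[*piv,60]))
print(tool([478-s["tcp_pos"][0],-121-s["tcp_pos"][1],74-s["tcp_pos"][2]]))
cv2.imwrite("pics/w1.png",c["frame"])
E
```

```text
[ 482.83347274 -119.98430066  136.38836247] 39.314716985993385 [-0.29 -0.24  1.94 -0.    1.44 -0.98]
408 [ 476.96672639 -120.11745823   96.12110682] ((477.4518737792969, -120.96072387695312), 8.84053897857666)
hub 195 [ 533.99672061 -183.24651901   57.97925616] ((536.2448120117188, -185.9512939453125), 10.308281898498535)
[246.89798096 219.52663222] [247.536106   287.51259216]
[ 6.24 -0.44 -0.22]
```

View pics/w1.png

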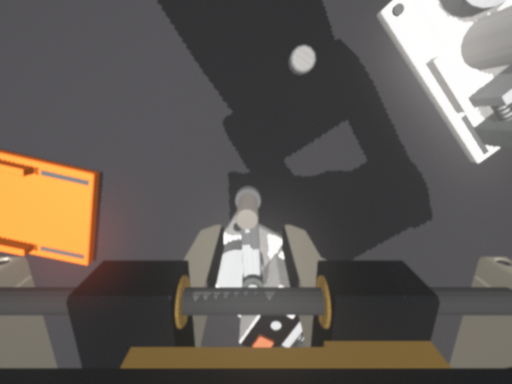

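The wrist view shows the grip at (247,198) midway between the fingers, and the hub near (255,285). That moves the pivot estimate to (537,-188). I now descend and close lightly.

Request:
{"name": "move_arm", "arguments": {
  "series": [
    [[0, 0, 0, 0, -0.4, -0.3, 0.57], [0, 0, 0, 1.8, 0, 0, 0.57], [0, 0, 0, 2.4, 0, 0, 0.57], [0, 0, 0, 2.0, 0, 0, 0.57], [0, 0, 0, 0, 0, 0, 0.57]]
  ],
  "force": 10
}}

```text
time_s: 1.82
tcp_pos: [476.0, -119.6, 70.9]
tcp_rot: [-2.547, 1.566, 2.842]
wrist_force: [-1.4, 0.9, -0.1]
grip_width: 40.2
```

Request:
{"name": "move_arm", "arguments": {
  "series": [
    [[0, 0, 0, 0, 0, 0, 1], [0, 0, 0, 0, 0, 0, 1], [0, 0, 0, 0, 0, 0, 1], [0, 0, 0, 0, 0, 0, 1], [0, 0, 0, 0, 0, 0, 1]]
  ]
}}

```text
time_s: 2.23
tcp_pos: [478.4, -120.4, 75.9]
tcp_rot: [0.489, 1.569, -0.402]
wrist_force: [-2.9, 0.3, 6.5]
grip_width: 17.7
```

Request:
{"name": "move_arm", "arguments": {
  "series": [
    [[-0.1, 0, 0, 0, -0.9, 0.045, 1], [-0.1, 0, 0, 0, -0.9, 0.045, 1], [-0.1, 0, 0, 0, -0.9, 0.045, 1], [-0.1, 0, 0, 0, -0.9, 0.045, 1], [0, 0, 0, 0, 0, 0, 1]]
  ],
  "force": 10
}}

```text
time_s: 2.65
tcp_pos: [456.1, -149.3, 76.0]
tcp_rot: [0.039, 1.566, -0.445]
wrist_force: [8.4, -6.8, -0.8]
grip_width: 17.6
```

```bash
cat >> h.py <<'E'
P0=np.array([537.,-188.])
def rep():
    s=robot.get_state(); d=s["tcp_pos"][:2]-P0; ph=np.degrees(np.arctan2(d[1],d[0]))%360
    print("t",s["time_s"],"tcp",s["tcp_pos"].round(1),"r",np.hypot(*d).round(1),"phi",ph.round(1),"lever",np.radians(ph-119.1).round(3),"psi",psi(s).round(1),"F",s["wrist_force"].round(1),"w",round(s["grip_width"],1),"j6",s["joint_pos"][5].round(2))
E
python3 -c "
from h import *
rep()"
```

```text
t 2.65 tcp [ 456.1 -149.3   76. ] r 89.7 phi 154.4 lever 0.616 psi 62.2 F [ 8.4 -6.8 -0.8] w 17.6 j6 -1.46
```

Request:
{"name": "move_arm", "arguments": {
  "series": [
    [[-0.1, 0, 0, 0, -0.9, 0.1, 1], [-0.1, 0, 0, 0, -0.9, 0.06, 1], [-0.1, 0, 0, 0, -0.9, 0.06, 1], [-0.1, 0, 0, 0, -0.9, 0.06, 1], [-0.1, 0, 0, 0, -0.9, 0.05, 1]]
  ]
}}

```text
time_s: 3.07
tcp_pos: [447.1, -191.8, 75.9]
tcp_rot: [-0.017, 1.566, -0.003]
wrist_force: [15.1, 5.0, -1.5]
grip_width: 17.7
```

```bash
python3 -c "
from h import *
rep(); c=camera('scene'); jaw(c); cv2.imwrite('pics/s2.png',cv2.resize(c['frame'][150:330,180:420],(800,600),interpolation=3))"
```

```text
t 3.0667 tcp [ 447.1 -191.8   75.9] r 90.0 phi 182.4 lever 1.105 psi 90.8 F [15.1  5.  -1.5] w 17.7 j6 -2.04
cell+x 122 [64.5 65.8 67.2]
jawback 130 [81.  82.3 87.2]
jawtop 127 [65.4 76.7 82.7]
blocktop 225 [104.9 115.5 126.4]
blockback 188 [125.2 126.7 132.9]
```

View pics/s2.png

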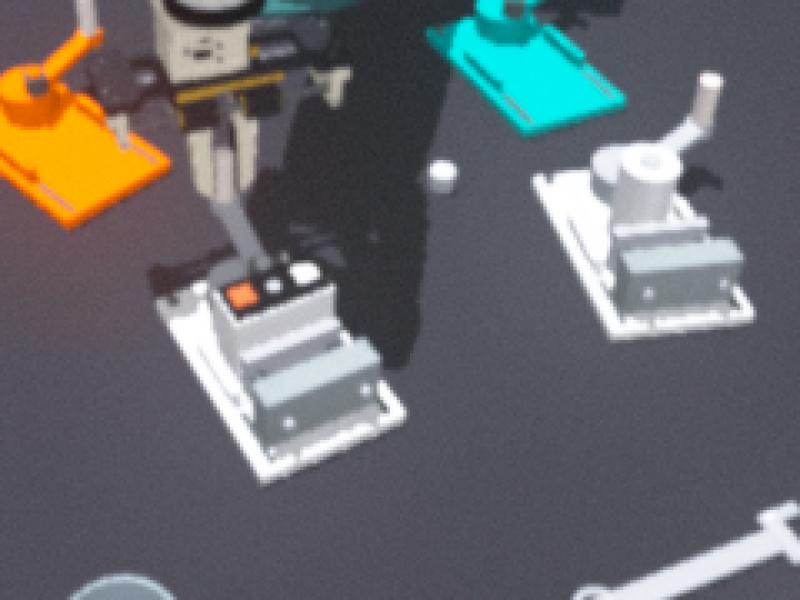

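Cell face has moved +6 mm, the jaw has not moved, and about 6.7 mm of gap is left, so first nip is expected near t≈1.54 and the target near 1.85. I go on to about 1.5.

Request:
{"name": "move_arm", "arguments": {
  "series": [
    [[-0.1, 0, 0, 0, -0.9, 0.15, 1], [-0.1, 0, 0, 0, -0.9, 0.1, 1], [-0.1, 0, 0, 0, -0.9, 0.06, 1], [-0.08, 0, 0, 0, -0.7, 0.05, 1], [0, 0, 0, 0, 0, 0, 1]]
  ]
}}

```text
time_s: 3.53
tcp_pos: [455.1, -225.5, 75.9]
tcp_rot: [-0.737, 1.569, -0.343]
wrist_force: [2.2, -2.3, 5.4]
grip_width: 17.6
```

```bash
python3 -c "
from h import *
rep(); c=camera('scene'); jaw(c)"
```

```text
t 3.5333 tcp [ 455.1 -225.5   75.9] r 90.1 phi 204.6 lever 1.493 psi 112.6 F [ 2.2 -2.3  5.4] w 17.6 j6 -2.48
cell+x 123 [70.4 72.  73.1]
jawback 130 [81.2 82.7 87. ]
jawtop 125 [70.8 77.  82.9]
blocktop 210 [104.9 116.2 126.3]
blockback 191 [125.5 126.8 133.2]
```

Request:
{"name": "move_arm", "arguments": {
  "series": [
    [[-0.06, 0, 0, 0, -0.54, 0.02, 1], [-0.06, 0, 0, 0, -0.54, 0.02, 1], [-0.06, 0, 0, 0, -0.54, 0.02, 1], [-0.06, 0, 0, 0, -0.54, 0.02, 1], [0, 0, 0, 0, 0, 0, 1]]
  ]
}}

```text
time_s: 4.0
tcp_pos: [465.8, -243.5, 75.8]
tcp_rot: [-0.541, 1.569, 0.092]
wrist_force: [3.5, 2.4, 5.9]
grip_width: 18.0
```

```bash
python3 -c "
from h import *
rep(); c=camera('scene'); jaw(c)"
```

```text
t 4.0 tcp [ 465.8 -243.5   75.8] r 90.3 phi 218.0 lever 1.725 psi 126.3 F [3.5 2.4 5.9] w 18.0 j6 -2.73
cell+x 123 [74.3 75.7 77. ]
jawback 104 [84.2 85.6 87.3]
jawtop 119 [75.  80.4 86.4]
blocktop 230 [105.  115.7 126. ]
blockback 183 [125.2 126.7 132.2]
```

The jaw has given about 3.1 mm. A little more, then look again and release.

Request:
{"name": "move_arm", "arguments": {
  "series": [
    [[-0.03, 0, 0, 0, -0.5, 0.04, 1], [-0.03, 0, 0, 0, -0.5, 0.06, 1], [0, 0, 0, 0, 0, 0, 1], [0, 0, 0, 0, 0, 0, 1]]
  ]
}}

```text
time_s: 4.38
tcp_pos: [472.0, -250.9, 75.8]
tcp_rot: [-1.105, 1.57, -0.415]
wrist_force: [-1.6, 1.5, 5.2]
grip_width: 17.5
```

```bash
python3 -c "
from h import *
rep(); c=camera('scene'); jaw(c)"
```

```text
t 4.3833 tcp [ 472.  -250.9   75.8] r 90.4 phi 224.1 lever 1.832 psi 129.5 F [-1.6  1.5  5.2] w 17.5 j6 -2.8
cell+x 130 [75.7 77.1 78.4]
jawback 91 [85.8 87.3 88.4]
jawtop 126 [76.1 81.7 87.5]
blocktop 218 [104.7 115.6 126.2]
blockback 184 [125.3 126.7 131.5]
```

The jaw has given about 4.7 mm. I open and lift straight up.

Request:
{"name": "move_arm", "arguments": {
  "series": [
    [[0, 0, 0, 0, 0, 0, 0.6], [0, 0, 0, 0, 0, 0, 0.6], [0, 0, 0, 0, 0, 0, 0.6], [0, 0, 0, 0, 0, 0, 0.6], [0, 0, 0, -1.5, 0, 0, 0.6]]
  ]
}}

```text
time_s: 4.85
tcp_pos: [470.5, -250.0, 87.3]
tcp_rot: [1.905, 1.567, 2.595]
wrist_force: [0.0, 0.8, -0.8]
grip_width: 37.1
```

Request:
{"name": "move_arm", "arguments": {
  "series": [
    [[0, 0, 0, -2.5, 0, 0, 0.6], [0, 0, 0, -3, 0, 0, 0.6], [0, 0, 0, -3, 0, 0, 0.6], [0, 0, 0, -2, 0, 0, 0.6], [0, 0, 0, 0, 0, 0, 0.6]]
  ]
}}

```text
time_s: 5.27
tcp_pos: [472.7, -251.3, 199.5]
tcp_rot: [-1.224, 1.565, -0.535]
wrist_force: [0.2, -0.4, 0.2]
grip_width: 37.0
```

Request:
{"name": "move_arm", "arguments": {
  "series": [
    [[0, 0, 0, 0, 0, 0, 0.6], [0, 0, 0, 0, 0, 0, 0.6], [0, 0, 0, 0, 0, 0, 0.6], [0, 0, 0, 0, 0, 0, 0.6], [0, 0, 0, 0, 0, 0, 0.6]]
  ]
}}

```text
time_s: 5.68
tcp_pos: [471.4, -250.5, 193.8]
tcp_rot: [1.922, 1.569, 2.611]
wrist_force: [-0.2, 0.0, -0.1]
grip_width: 37.5
```

```bash
python3 -c "
from h import *
rep(); c=camera('scene'); jaw(c); b=camera('side')
L=loc(c); m=(L[...,2]>75)&(L[...,2]<85)&(L[...,0]<85)&(L[...,0]>0)&(abs(L[...,1])<70); print(cv2.minAreaRect(L[m][:,:2].astype(np.float32)))
w=pts(b)[126:152,208:225]; print('knob_b',np.median(w[(w[...,2]>54)&(w[...,2]<100)],0))
cv2.imwrite('pics/s3.png',np.hstack([cv2.resize(c['frame'][160:310,200:350],(400,400),interpolation=3),cv2.resize(b['frame'][125:245,230:350],(400,400),interpolation=3)]))"
```

```text
t 5.6833 tcp [ 471.4 -250.5  193.8] r 90.7 phi 223.6 lever 1.824 psi 129.5 F [-0.2  0.  -0.1] w 37.5 j6 -2.8
cell+x 128 [75.5 77.1 78.4]
jawback 87 [85.7 87.1 88.3]
jawtop 116 [76.3 82.  87.8]
blocktop 225 [104.7 115.9 126.4]
blockback 176 [125.5 126.7 131.6]
((59.512237548828125, -11.383834838867188), (76.71553039550781, 39.408355712890625), 89.89940643310547)
knob_b [484.92618453 224.43348166  80.14271214]
```

View pics/s3.png

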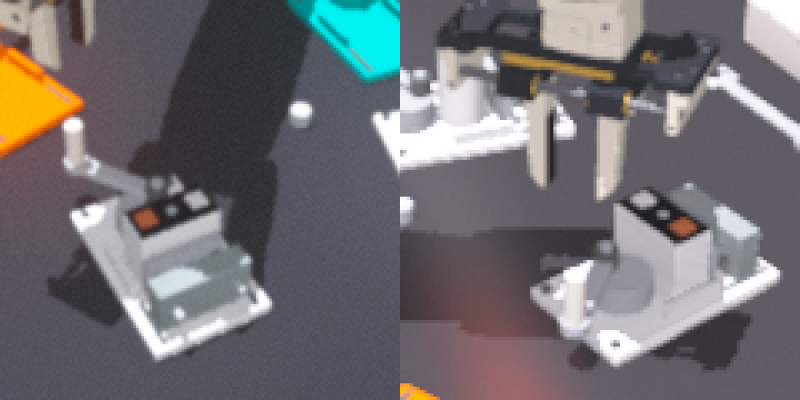

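The picture shows the cell upright and square between cam and jaw, the lever left with its grip at (72,140) in the left crop, and the gripper well clear above. Handing in.

```bash
python3 -c "
from rig import robot
print(robot.sign_off())"
```

```text
the job is handed in; nothing more can be done
None
```

I gripped the lever grip of the rectangular cell's clamp lightly, swung it in steps from t ≈ 0.2 to about 1.83 rad, released it and lifted clear. The job is handed in at about 5.7 s; no verdict was reported.

**Last checks, after release:**
- **Jaw:** pushed in about 4.5 mm. It read 82.7 → 87.1 mm on its back face, and the value did not change on letting go.
- **Cell:** square to the clamp within about 0.1° and standing upright in the picture.
- **Robot:** wrist force about 0 N and the gripper more than 80 mm above the grip.
- **Other clamp:** its grip reads within about 1 mm in the horizontal plane of where it started. The 2.7 mm height difference is scatter in the depth reading.

**Disagreement:** my first pivot estimate was about 4 mm off along the clamp, giving a jaw distance of 72.7 mm against the stated limit of 69 mm. A wrist view of the pivot hub corrected it. The final stop relied on measured jaw movement, so this error did not affect it.

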